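Close the tea chest on the drinks table

TASK

The tea break is over: lower the lid of the tea chest, the longer of the two open wooden boxes, until it lies fully closed on its box, without slamming it. Leave the smaller sweetener box open as it is, and do not knock or shift the white tea cup without a handle that stands in a row with the boxes.

Things in the scene. Friction and masses are not known exactly. Their poses are not given: they have to be found in the camera images.
- tea_box: Tea chest, at the left, middle or right: fixed pale wooden box, 140 (x) by 210 mm (y) by 70 mm high, on a dark plinth 0 to 30 mm high; six compartments of sachets below the rim. Origin: centre of the box's underside, z up. Lid hinged along the top of its +x side, away from the robot (box turned at most 26 degrees); the hinge line runs along the box's y through (70, 0, 70.5) mm in the box frame.
- tea_lid (a joint): Tea chest lid angle a in rad: 0 closed, starts 0.95 to 1.35. Panel 140 x 210 x 10 mm; tab 40 mm wide juts 16 mm from mid free edge. From the hinge line its underside runs along (-cos a, 0, sin a) of the box frame; its outer face looks along (sin a, 0, cos a). Stiff hinge (0.3 N m, 2 to 4 N at the edge): it stays where left, neither falls nor springs; push the outer face until it stops on the box.
- sugar_lid_tab (a point): Tip of the finger tab on the lid of the smaller sweetener box (136 mm from its hinge line), to be left alone. That box: same wood, 120 mm deep, 110 mm long, 60 mm high on a plinth of 0 to 30 mm, with paper sticks inside, beside the tea chest or beyond the cup, hinged on its far side and turned at most 26 degrees, lid up at 0.95 to 1.35 rad on a stiff hinge.
- cup: White ceramic tea cup without a handle, 72 mm across the rim, 65 mm high, empty, standing loose in the row with the two boxes. Origin at the centre of its underside, z up. Leave it alone.

How it is judged:
By the outcome, as a careful person would: the job done as asked, in the order asked, and still so for the second after the job is handed in, with the robot touching nothing.
It also fails if it takes over 34 s, if anything falls off the work surface, if the arm or the gripper's body presses on something with over 40 N, if the wrist force passes 120 N, or if a joint passes its speed limit or range.

ROBOT

A 6-joint arm with a two-finger parallel gripper is mounted at the origin on the work surface. World frame = base frame: x ahead of the robot, y to its left, z up, the work surface at z = 0. Lengths are in m, angles in rad, forces in N, time in s.
With the tool pointing down it reaches from about 0.275 to 0.85 m from the base axis. Payload 19 kg.
Tool frame: the origin (TCP) lies at the very end of the fingers, on their centre line; the grasp point (between the pads) lies 19 mm behind it; z points along the fingers, y is the direction in which the jaws open and shut (so a half turn about z gives the same grasp; the last joint's range is limited). The gripper opens to 85 mm and grips with 20 to 120 N. Pads are 22 mm wide; open, the fingers measure 114 mm over their backs; the gripper's body (76 mm by 85 mm) begins 54 mm behind the grasp point. The pads swing forward as they close: fully open they stand 13 mm farther back than shut.
Start: joints at [-1.419, 0.15, 1.437, -0, 1.554, -0.134], TCP at [0.162, -0.552, 0.199] pointing down, gripper open.
Joint ranges: [-2.8, 2.8], [-0.68, 2.1], [0.12, 2.68], [-1.39, 4.53], [0.16, 2.79], [-2.81, 2.81]. Speed limits (rad/s): [1.89, 1.89, 2.22, 3.01, 3.01, 3.01].

INTERFACE

Orientations are given as a rotation vector (axis times angle).
In Python, from bench import env, cams, ticket gives the robot as it stands.
- The arm moves only by the tool carry_out, never from a script. Its argument "plan" is a list of rows, each a list of 3 entries, a list of its own where there are three numbers: the opening, from 0 (shut) to 1 (fully open), then the shift along the world's x, y, z as a fraction of full scale, then the turn, a rotation vector about the world's x, y, z as a fraction of full scale. A call has 1 to 20 rows; each row shifts and turns the commanded pose from where the row before left it; what a row does not reach is not made up. Full scale, the value 1, is 2.5 cm for a shift and 6 degrees for a turn. A row lasts 1/10 s, in which the tool goes at most 50 mm and 8.59 degrees, less where a joint would pass 70% of its speed; a pose out of reach is approached as far as the arm can. A call with a number of a shift or a turn outside -1 to 1 is refused whole. A call with a gripper value outside its range is refused whole. The fingers move at their own pace and stop on an object; "grip_force" is the grip in N (left out, the last holds). Time passes only in rows, so rows that do not move let the fingers close. It gives the time, the measured TCP pose, the force and the opening at its end, in the units of the state.
- env.get_obs(): the state, without advancing time (a new reading comes with each control period).
- cams.capture(name): name is "scene" or "top"; returns the picture (420x560x3 uint8, red, green, blue); there is no depth.
- cams.get_calibration(name): a dict with "fx", "fy", "cx", "cy" (pixels), "dist_coeffs" ([k1, k2, p1, p2, k3] as OpenCV has them; the pictures are not rectified), "world_from_camera" (4x4, takes a point from camera to world coordinates). Camera axes: x right, y up, looking along -z (the intrinsics and any distortion apply to the point x, -y, -z); pixel columns grow to the right and rows downward; lengths in m; the calibration is good to about 2 mm. A picture is of the moment at which its call begins. get_calibration takes no time and is no camera call.
- ticket.job_done(): hands the job in, once; it reports no verdict.
The state is a dict: "t": time; "joint_pos": joint angles; "dq": joint speeds; "effort": joint torques, N m; "ee_pos": TCP position; "orientation": TCP orientation; "wrist_force": force on the tool from outside, world axes, zero at the start; "wrist_torque": the same for the moment, N m; "finger_gap": finger opening in m.
Only numpy, scipy, OpenCV 4.12 (cv2) and the standard library are available. Lean on these libraries where they do the work, as an engineer would, in place of code of your own. Each camera call takes 0.05 s, during which the arm holds its last target.

## Working session

There is one attempt and no reset: what is moved stays moved. The work goes in short steps, Python scripts to look and compute and a tool call to move; the robot and the scene stay as the last step left them, time stands still between calls to the robot, and variables do not carry over. Pictures are saved under pics/ and viewed, and the job is handed in when it is done.

Besides the shell and the picture viewer there is one more tool, called after "Emit:" as name([rows], argument=value, ...), one row to a line, values as JSON. carry_out: Moves the arm, as the interface text tells. Shift numbers are shares of 2.5 cm and turn numbers shares of 6 degrees, none past 1 either way. Its arguments: {"type":"object","properties":{"plan":{"type":"array","items":{"type":"array"}},"grip_force":{"type":"number"}},"required":["plan"]}

```bash
mkdir -p pics; ls
python3 - <<'E'
from bench import env,cams,ticket
import cv2
for n in("scene","top"):
    im=cams.capture(n); cv2.imwrite(f"pics/{n}0.png",im[:,:,::-1])
    print(cams.get_calibration(n))
print(env.get_obs())
E
```

```text
pics
{'fx': 464.63382075191214, 'fy': 464.63382075191214, 'cx': 280.09520946542074, 'cy': 208.31370940100516, 'dist_coeffs': array([-0.0179958,  0.       ,  0.       ,  0.       ,  0.       ]), 'world_from_camera': array([[-0.25097798, -0.64390748,  0.72276774,  1.15038687],
       [ 0.96791669, -0.17629979,  0.17904095,  0.17053227],
       [ 0.012138  ,  0.7445143 ,  0.66749616,  0.67783831],
       [ 0.        ,  0.        ,  0.        ,  1.        ]])}
{'fx': 471.36110522155366, 'fy': 471.36110522155366, 'cx': 273.8740101430867, 'cy': 211.05476120601392, 'dist_coeffs': array([0.01378966, 0.        , 0.        , 0.        , 0.        ]), 'world_from_camera': array([[-0.0225288 ,  0.9942136 , -0.1050322 ,  0.40957829],
       [-0.99973251, -0.0229534 , -0.00283546, -0.01383918],
       [-0.0052299 ,  0.10494022,  0.99446478,  1.15218834],
       [ 0.        ,  0.        ,  0.        ,  1.        ]])}
{'t': 0.1, 'joint_pos': array([-1.41903914e+00,  1.50926418e-01,  1.43794159e+00, -9.73775899e-06,
        1.55381322e+00, -1.34001050e-01]), 'dq': array([-0.00107455, -0.00124037, -0.00329167,  0.00044456,  0.00066249,
       -0.00062977]), 'effort': array([ 5.84840309e-03, -7.14379191e+01, -5.71794319e+01, -1.90449514e-04,
        6.99067663e-03, -6.31544958e-05]), 'ee_pos': array([ 0.16202185, -0.55143369,  0.19805395]), 'orientation': array([-3.10850285e+00, -4.47187596e-01,  3.04631051e-05]), 'wrist_force': array([0.55967433, 0.1845057 , 1.02287858]), 'wrist_torque': array([ 0.0359341 , -0.03982084, -0.05284484]), 'finger_gap': 0.08544851378744865}
```

View pics/scene0.png

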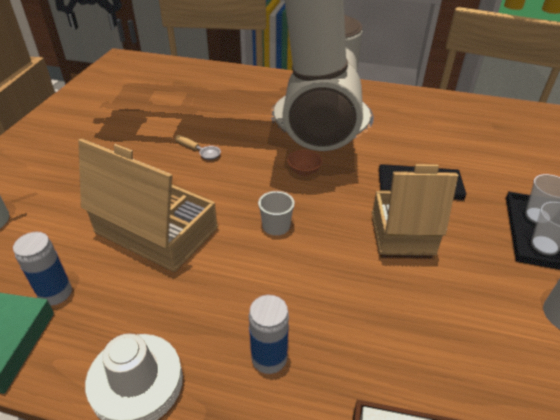

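View pics/top0.png

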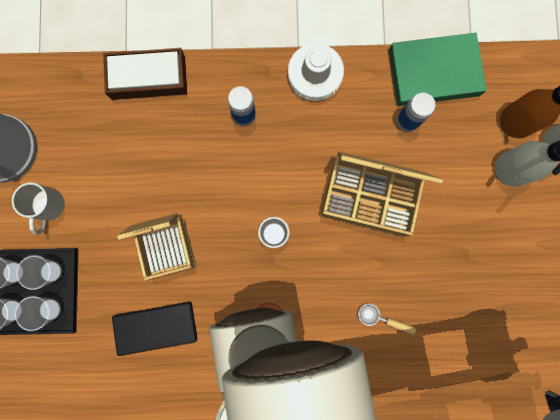

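The top view shows the tea chest at about (375,195), the cup at (273,232) and the sweetener box at (165,247). The chest lid is hinged at the top of the picture (+x) and is near upright. I'll enlarge the chest.

Run:
```python
import cv2
a=cv2.imread("pics/top0.png")[140:250,310:450]; cv2.imwrite("pics/ct.png",cv2.resize(a,None,fx=5,fy=5,interpolation=cv2.INTER_CUBIC))
a=cv2.imread("pics/scene0.png")[135:275,70:230]; cv2.imwrite("pics/cs.png",cv2.resize(a,None,fx=4,fy=4,interpolation=cv2.INTER_CUBIC))
```

```text
(no output)
```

View pics/ct.png

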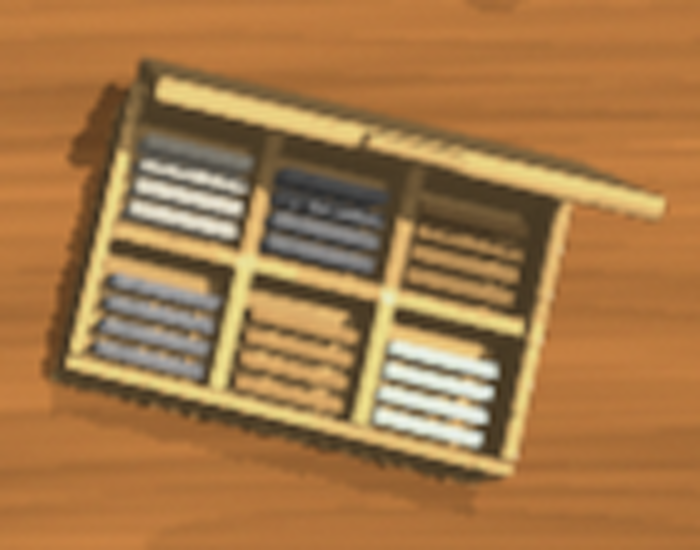

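View pics/cs.png

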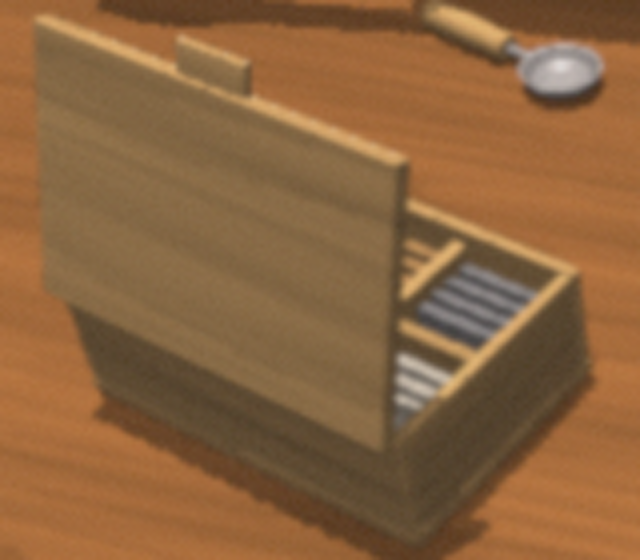

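```bash
cat > h.py <<'E'
import numpy as np,cv2
from bench import cams
def proj(n,P):
    c=cams.get_calibration(n);T=np.linalg.inv(c["world_from_camera"]);P=np.atleast_2d(P)
    p=P@T[:3,:3].T+T[:3,3]; p=p*[1,-1,-1]
    K=np.array([[c["fx"],0,c["cx"]],[0,c["fy"],c["cy"]],[0,0,1]])
    return cv2.projectPoints(p,np.zeros(3),np.zeros(3),K,c["dist_coeffs"])[0][:,0]
def B(q,p):
    x,y,w,h,a=q; c,s=np.cos(w),np.sin(w); p=np.asarray(p,float)
    return np.array([x+c*p[0]-s*p[1],y+s*p[0]+c*p[1],h+p[2]])
def L(q,d,y,t): # d from hinge along lid, t thickness
    a=q[4]; return B(q,[.07-d*np.cos(a)+t*np.sin(a),y,.0705+d*np.sin(a)+t*np.cos(a)])
E
cat > fit.py <<'E'
from h import *
from scipy.optimize import least_squares
t=lambda u,v:((u+.5)/5-.5+310,(v+.5)/5-.5+140)
s=lambda u,v:((u+.5)/4-.5+70,(v+.5)/4-.5+135)
b=lambda *p:(lambda q:B(q,p)); l=lambda *p:(lambda q:L(q,*p))
O=[("top",b(-.07,.105,.07),t(66,368)),("top",b(-.07,-.105,.07),t(512,473)),
("top",l(.14,.105,0),t(153,100)),("top",l(.14,.105,.01),t(158,78)),("top",l(.14,-.105,0),t(662,217)),("top",l(.14,-.105,.01),t(665,195)),
("scene",b(-.07,.105,.07),s(578,268)),("scene",l(.14,.105,.01),s(390,167)),("scene",l(.14,.105,0),s(406,158)),("scene",l(.14,-.105,.01),s(37,22)),
("scene",l(0,.105,.01),s(388,450)),("scene",l(0,-.105,.01),s(45,290))]
def f(q):return np.concatenate([(proj(n,g(q))[0]-o) for n,g,o in O])
r=least_squares(f,[.45,-.25,-.2,.015,1.2],loss="soft_l1")
print(r.x.round(4),f(r.x).reshape(-1,2).round(1).tolist())
print("tab tip",L(r.x,.156,0,.005),"edge outer",L(r.x,.14,0,.01),"hinge",L(r.x,0,0,0))
q=r.x
# cup
for n,g in (("scene",None),):pass
E
python3 fit.py
```

```text
[ 0.5531 -0.2403 -0.2591  0.0056  1.2951] [[-0.8, 1.5], [-0.1, 1.9], [-0.6, 0.0], [-0.3, -0.4], [-0.4, 0.5], [0.4, 0.0], [0.4, -0.3], [0.3, -0.3], [0.3, 0.1], [-3.5, -0.5], [-1.8, 1.1], [-1.2, 1.0]]
tab tip [ 0.5844103  -0.24855895  0.22760277] edge outer [ 0.59327072 -0.25090709  0.21356784] hinge [ 0.6208047  -0.25820401  0.07613191]
```

```bash
cat > ov.py <<'E'
from h import *
import sys
def ov(q,src,dst,n,box,k):
    im=cv2.imread(src);x0,y0,x1,y1=box
    im=cv2.resize(im[y0:y1,x0:x1],None,fx=k,fy=k,interpolation=cv2.INTER_CUBIC)
    def seg(P,col):
        p=[((proj(n,a)[0]-[x0,y0]+.5)*k-.5) for a in P]
        cv2.polylines(im,[np.array(p).round().astype(int)],True,col,1)
    for z in(-q[3],.07): seg([B(q,[i,j,z]) for i,j in((-.07,-.105),(-.07,.105),(.07,.105),(.07,-.105))],(255,0,0))
    for t in(0,.01): seg([L(q,d,y,t) for d,y in((0,-.105),(0,.105),(.14,.105),(.14,.02),(.156,.02),(.156,-.02),(.14,-.02),(.14,-.105))],(0,0,255) if t else (0,255,0))
    cv2.imwrite(dst,im)
if __name__=="__main__":
    q=eval(sys.argv[1])
    ov(q,"pics/top0.png",f"pics/ot{sys.argv[2]}.png","top",(310,140,450,250),5)
    ov(q,"pics/scene0.png",f"pics/os{sys.argv[2]}.png","scene",(70,135,230,275),4)
E
python3 ov.py "[ 0.5531,-0.2403,-0.2591,0.0056,1.2951]" 1
```

```text
(no output)
```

View pics/ot1.png

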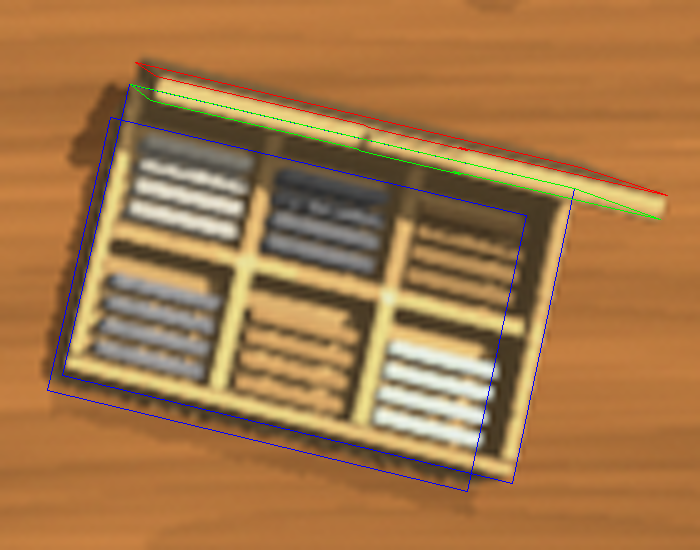

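View pics/os1.png

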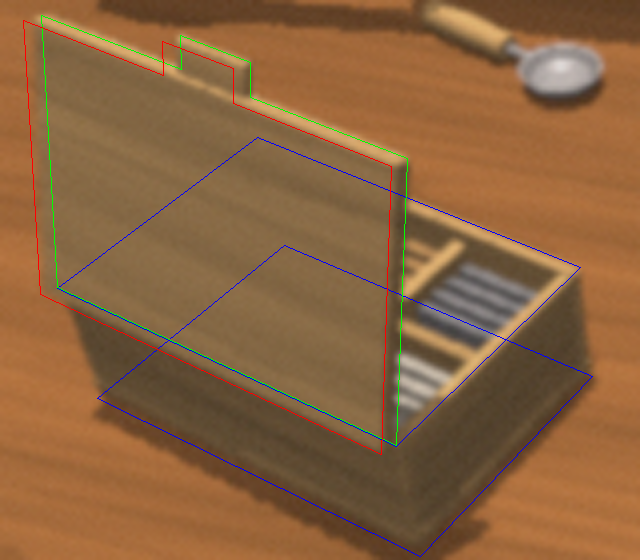

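```bash
cat > path.py <<'E'
from h import *
q=np.array([0.5531,-0.2403,-0.2591,0.0056,1.2951]);
def P(a,off=0,d=.115):
    qq=q.copy();qq[4]=a;p=L(qq,d,0,.01+off);return p+.0145*np.array([np.cos(q[2]),np.sin(q[2]),0])
if __name__=="__main__":
    print("standoff",P(q[4],.04))
    for a in np.arange(1.35,-.01,-.15): print(a.round(3),P(a).round(4))
E
python3 path.py
python3 - <<'E'
import sys;sys.path.insert(0,'.')
from h import *
# can tops & bottles at assumed heights
def ray(n,u,v,z):
    c=cams.get_calibration(n);T=c["world_from_camera"];K=np.array([[c["fx"],0,c["cx"]],[0,c["fy"],c["cy"]],[0,0,1]])
    a=cv2.undistortPoints(np.array([[[u,v]]],float),K,c["dist_coeffs"])[0,0]
    d=T[:3,:3]@np.array([a[0],-a[1],-1]);o=T[:3,3];return o+d*(z-o[2])/d[2]
for z in(.1,.13):print("can",ray("top",420,103,z),ray("scene",36,244,z))
print("bottle",ray("top",558,95,.25),ray("top",515,170,.0), ray("top",515,110,.0))
print("cup",ray("top",273,232,.065))
E
```

```text
standoff [ 0.65102531 -0.26625589  0.20036798]
1.35 [ 0.6199 -0.258   0.1905]
1.2 [ 0.6035 -0.2537  0.1869]
1.05 [ 0.5879 -0.2495  0.1808]
0.9 [ 0.5733 -0.2456  0.1724]
0.75 [ 0.56   -0.2421  0.1618]
0.6 [ 0.5485 -0.2391  0.1493]
0.45 [ 0.5389 -0.2365  0.1351]
0.3 [ 0.5314 -0.2346  0.1196]
0.15 [ 0.5263 -0.2332  0.1032]
0.0 [ 0.5236 -0.2325  0.0861]
can [ 0.76191648 -0.35123843  0.1       ] [ 0.72333659 -0.36398048  0.1       ]
can [ 0.75187061 -0.3416185   0.13      ] [ 0.74550803 -0.33622984  0.13      ]
bottle [ 0.72046397 -0.57259543  0.25      ] [ 0.6192834  -0.60705498  0.        ] [ 0.77106744 -0.61827406  0.        ]
cup [ 0.47584286 -0.00762687  0.065     ]
```

Emit:
carry_out([
  [0,[0,0,1],[0,0,-1]],
  [0,[0,0,1],[0,0,-1]],
  [0,[0,0,1],[0,0,-1]],
  [0,[0,0,1],[0,0,-1]],
  [0,[0.98,0.57,0],[0,0,-1]],
  [0,[0.98,0.57,0],[0,0,-0.2]],
  [0,[0.98,0.57,0],[0,0,0]],
  [0,[0.98,0.57,0],[0,0,0]],
  [0,[0.98,0.57,0],[0,0,0]],
  [0,[0.98,0.57,0],[0,0,0]],
  [0,[0.98,0.57,0],[0,0,0]],
  [0,[0.98,0.57,0],[0,0,0]],
  [0,[0.98,0.57,0],[0,0,0]],
  [0,[0.98,0.57,0],[0,0,0]],
  [0,[0.98,0.57,0],[0,0,0]],
  [0,[0.98,0.57,0],[0,0,0]],
  [0,[0.98,0.57,0],[0,0,0]],
  [0,[0.98,0.57,0],[0,0,0]],
  [0,[0,0,0],[0,0,0]],
])

```text
t: 2.0
ee_pos: [0.5072, -0.3503, 0.2977]
orientation: [-3.115, 0.401, 0.001]
wrist_force: [-0.5, -0.0, 0.2]
finger_gap: 0.0001
```

Emit:
carry_out([
  [0,[1,0.56,0],[0,0,0]],
  [0,[1,0.56,0],[0,0,0]],
  [0,[1,0.56,0],[0,0,0]],
  [0,[1,0.56,0],[0,0,0]],
  [0,[1,0.56,0],[0,0,0]],
  [0,[1,0.5,0],[0,0,0]],
  [0,[0,0,-1],[0,0,0]],
  [0,[0,0,-0.6],[0,0,0]],
  [0,[0,0,0],[0,0,0]],
])

```text
t: 2.9
ee_pos: [0.6543, -0.2696, 0.2557]
orientation: [-3.114, 0.405, 0.006]
wrist_force: [-0.8, -0.7, 0.0]
finger_gap: 0.0002
```

Run:
```python
from bench import env,cams
import cv2
im=cams.capture("scene")[:,:,::-1]; cv2.imwrite("pics/s1.png",cv2.resize(im[60:330,0:330],None,fx=2,fy=2))
o=env.get_obs();print(o["t"],o["ee_pos"],o["wrist_force"])
```

```text
2.95 [ 0.65454846 -0.26982237  0.25770817] [-0.65958148  0.08583155  0.10925076]
```

View pics/s1.png

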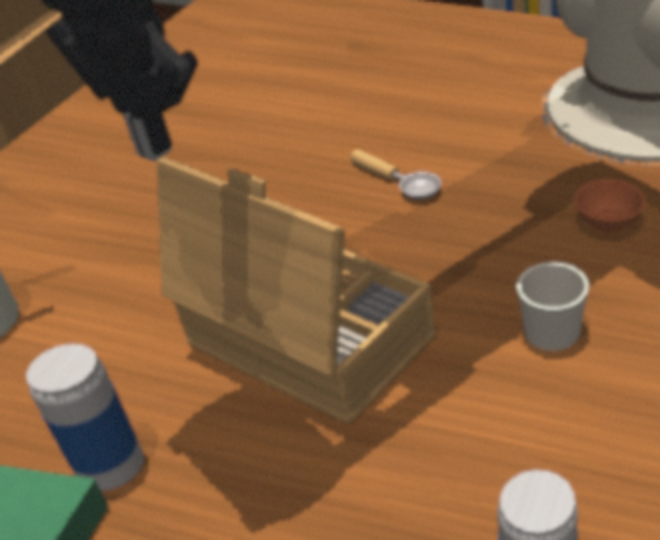

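Run:
```python
from h import *
from bench import env
p=env.get_obs()["ee_pos"];print(proj("scene",p)[0],proj("top",p)[0], (proj("scene",p)[0]-[0,60])*2)
im=cams.capture("top")[:,:,::-1]; cv2.imwrite("pics/t1.png",cv2.resize(im[60:330,250:530],None,fx=2,fy=2))
```

```text
[ 82.11211481 154.0469699 ] [405.53558757 130.75857072] [164.22422961 188.0939398 ]
```

View pics/t1.png

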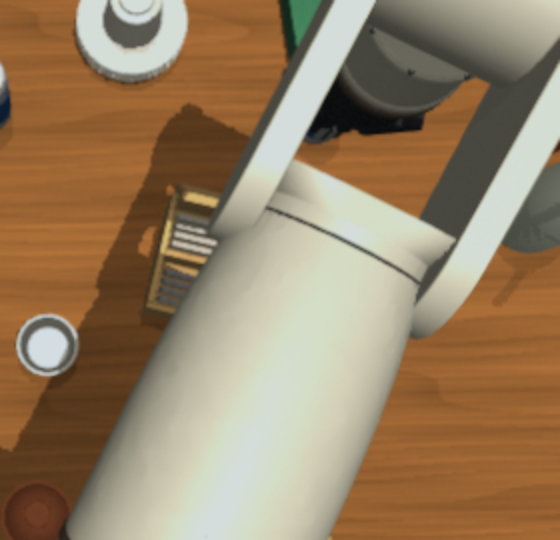

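Run:
```python
from h import *
from bench import env
im=cams.capture("scene")[:,:,::-1].copy(); cv2.imwrite("pics/s2full.png",im);cv2.imwrite("pics/s2.png",cv2.resize(im[60:200,20:180],None,fx=4.5,fy=4.2,interpolation=cv2.INTER_CUBIC))
o=env.get_obs();print(o["t"],o["ee_pos"],o["joint_pos"],o["orientation"])
```

```text
3.05 [ 0.6549852  -0.27009108  0.25966896] [-4.99753556e-01  4.31530212e-01  9.58473667e-01  4.53067080e-05
  1.75057944e+00  1.33019692e+00] [ 3.11493593e+00 -4.05885665e-01  1.50323499e-03]
```

View pics/s2.png

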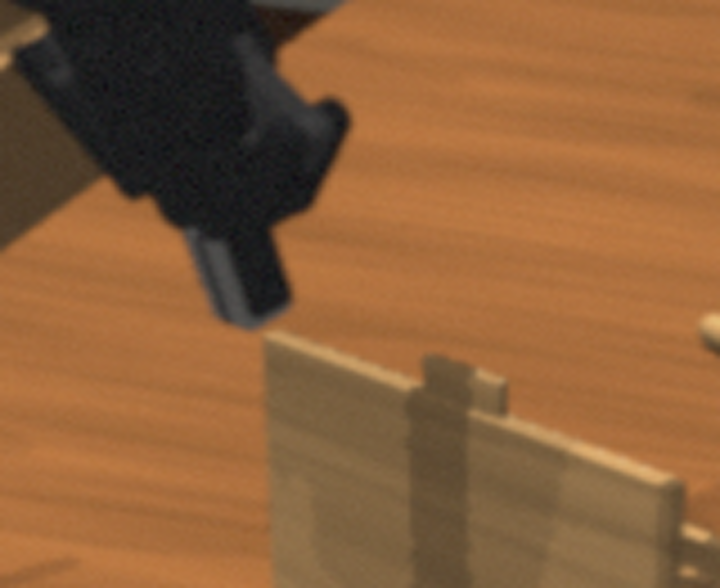

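Run:
```python
from h import *
from bench import env
from scipy.spatial.transform import Rotation as R
o=env.get_obs();p=o["ee_pos"];r=R.from_rotvec(o["orientation"]).as_matrix();print(r.round(3))
print("base",proj("scene",[0,0,0]),proj("top",[0,0,0]))
def draw(im,n,x0,y0,k):
    im=cv2.resize(im,None,fx=k,fy=k,interpolation=cv2.INTER_CUBIC)
    for z0,z1,wx,wy,c in((0,.03,.011,.0145,(0,255,0)),(.073,.15,.038,.0425,(0,0,255))):
        for z in(z0,z1):
            pts=[p+r@[sx*wx,sy*wy,-z] for sx,sy in((1,1),(1,-1),(-1,-1),(-1,1))]
            cv2.polylines(im,[((proj(n,np.array(pts))-[x0,y0]+.5)*k).astype(int)],True,c,1)
    return im
im=cv2.imread("pics/s2full.png");cv2.imwrite("pics/s3.png",draw(im[0:200,0:200],"scene",0,0,3))
im=cams.capture("top")[:,:,::-1];cv2.imwrite("pics/t3.png",draw(im[60:220,330:530],"top",330,60,3))
```

```text
[[ 0.967 -0.256  0.001]
 [-0.256 -0.967 -0.   ]
 [ 0.001  0.    -1.   ]]
base [[320.86295336 114.31799833]] [[274.48185168 437.62909768]]
```

View pics/s3.png

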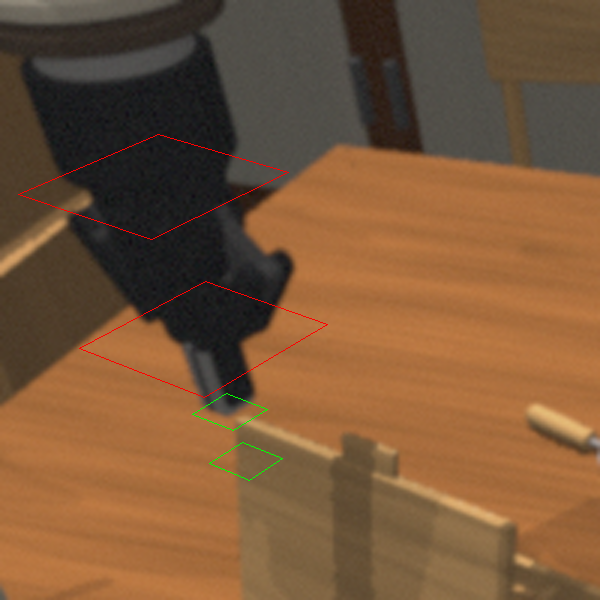

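View pics/t3.png

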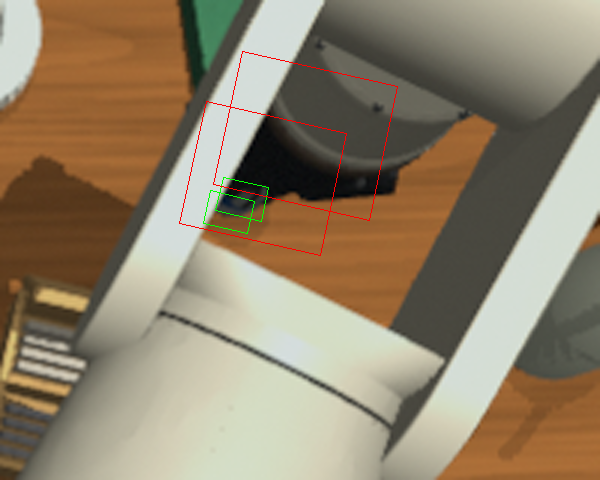

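Run:
```python
from h import *
from bench import env
from scipy.optimize import least_squares
o=env.get_obs();print(o["t"],o["ee_pos"],o["joint_pos"],o["dq"].round(3),o["wrist_force"],o["finger_gap"])
r=least_squares(lambda X:np.r_[proj("scene",X)[0]-[76.7,135],proj("top",X)[0]-[408,126]],[.65,-.27,.27]);print(r.x,r.fun)
```

```text
3.1 [ 0.65508606 -0.2701125   0.25996665] [-4.99723042e-01  4.31282456e-01  9.58229655e-01  6.83139226e-05
  1.75045579e+00  1.33022155e+00] [ 0.001 -0.001 -0.001 -0.001 -0.003 -0.003] [-0.18741716 -0.17580335  0.12500419] -3.6094467411360956e-05
[ 0.65487905 -0.26656009  0.29302421] [ 0.85744437  0.12993629  0.94805445 -0.57895363]
```

Emit:
carry_out([
  [0,[0,0,0],[0,0,0]],
  [0,[0,0,0],[0,0,0]],
])

```text
t: 3.3
ee_pos: [0.6551, -0.2698, 0.2593]
orientation: [3.115, -0.406, 0.002]
wrist_force: [0.5, -0.3, 0.3]
finger_gap: -0.0003
```

The x and y of the fingertip agree with the state, but in the pictures the tip is about 33 mm higher than the reported TCP. I'll lower it behind the lid, where both readings are safe, and look again.

Emit:
carry_out([
  [0,[0,0,-0.94],[0,0,0]],
  [0,[0,0,-0.94],[0,0,0]],
  [0,[0,0,-0.94],[0,0,0]],
  [0,[0,0,-0.94],[0,0,0]],
  [0,[0,0,0],[0,0,0]],
  [0,[0,0,0],[0,0,0]],
])

```text
t: 3.9
ee_pos: [0.6552, -0.2697, 0.1654]
orientation: [-3.115, 0.405, -0.0]
wrist_force: [-0.5, -0.2, 0.2]
finger_gap: 0.0
```

Run:
```python
from h import *
from bench import env
im=cams.capture("scene")[:,:,::-1].copy();cv2.imwrite("pics/s4full.png",im);
p=env.get_obs()["ee_pos"];print(p, env.get_obs()["wrist_force"]);print((proj("scene",p)[0]-[20,60])*4, (proj("scene",p+[0,0,.033])[0]-[20,60])*4)
cv2.imwrite("pics/s4.png",cv2.resize(im[60:210,20:210],None,fx=4,fy=4,interpolation=cv2.INTER_CUBIC))
```

```text
[ 0.65551993 -0.26988102  0.16626143] [0.12055728 0.29596233 1.1335351 ]
[306.00078473 556.53015336] [285.73791197 495.24916409]
```

View pics/s4.png

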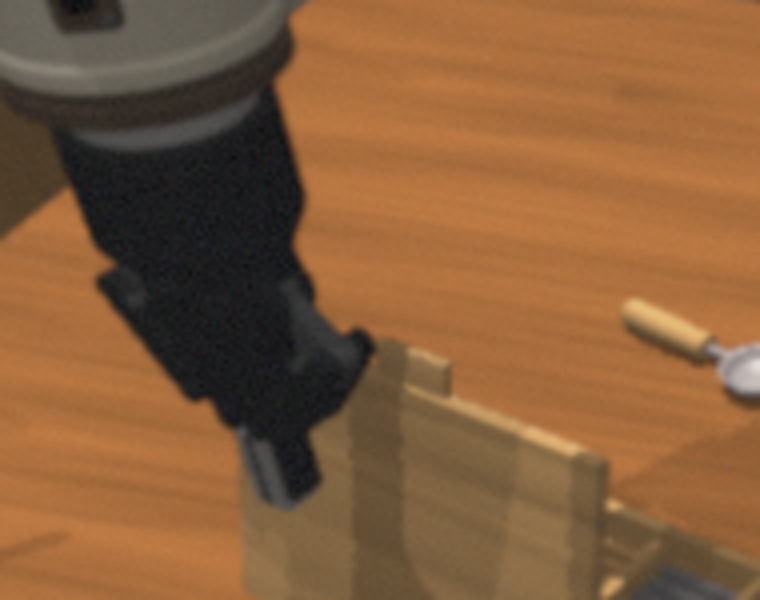

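Run:
```python
from h import *
q=np.array([0.5531,-0.2403,-0.2591,0.0056,1.2951])
c,s=np.cos(q[2]),np.sin(q[2]);d=np.array([.6555,-.2698])-q[:2];print("local",c*d[0]+s*d[1],-s*d[0]+c*d[1])
prev=None
for a in [1.295,1.2,1.1,1,.9,.8,.7,.6,.5,.4,.3,.2,.1,0]:
    qq=q.copy();qq[4]=a;p=L(qq,.122,0,.01)+.011*np.array([c,s,0])-[0,0,.033]
    print(a,p.round(4),None if prev is None else ((p-prev)/.025).round(2));prev=p
```

```text
local 0.1065402017822087 -0.0022793429330046286
1.295 [ 0.6086 -0.255   0.1632] None
1.2 [ 0.5977 -0.2521  0.1604] [-0.44  0.12 -0.11]
1.1 [ 0.5865 -0.2492  0.1564] [-0.45  0.12 -0.16]
1 [ 0.5758 -0.2463  0.1512] [-0.43  0.11 -0.21]
0.9 [ 0.5657 -0.2436  0.1449] [-0.41  0.11 -0.25]
0.8 [ 0.5562 -0.2411  0.1376] [-0.38  0.1  -0.29]
0.7 [ 0.5474 -0.2388  0.1293] [-0.35  0.09 -0.33]
0.6 [ 0.5395 -0.2367  0.1202] [-0.32  0.08 -0.36]
0.5 [ 0.5325 -0.2349  0.1104] [-0.28  0.07 -0.39]
0.4 [ 0.5265 -0.2333  0.0998] [-0.24  0.06 -0.42]
0.3 [ 0.5216 -0.2319  0.0887] [-0.2   0.05 -0.44]
0.2 [ 0.5177 -0.2309  0.0771] [-0.15  0.04 -0.46]
0.1 [ 0.515  -0.2302  0.0652] [-0.11  0.03 -0.48]
0 [ 0.5135 -0.2298  0.0531] [-0.06  0.02 -0.49]
```

Emit:
carry_out([
  [0,[-0.44,0.14,0],[0,0,0]],
  [0,[-0.44,0.14,0],[0,0,0]],
  [0,[-0.44,0.14,0],[0,0,0]],
  [0,[-0.3,0.08,0],[0,0,0]],
  [0,[-0.22,0.06,-0.04],[0,0,0]],
  [0,[-0.22,0.06,-0.04],[0,0,0]],
  [0,[-0.22,0.06,-0.05],[0,0,0]],
  [0,[-0.22,0.06,-0.06],[0,0,0]],
  [0,[-0.22,0.06,-0.08],[0,0,0]],
  [0,[-0.22,0.06,-0.08],[0,0,0]],
  [0,[0,0,0],[0,0,0]],
])

```text
t: 5.05
ee_pos: [0.5808, -0.2479, 0.1554]
orientation: [-3.115, 0.405, 0.001]
wrist_force: [-0.5, 0.1, 0.1]
finger_gap: 0.0
```

Run:
```python
from h import *
from bench import env
im=cams.capture("scene")[:,:,::-1].copy()
o=env.get_obs();p=o["ee_pos"];print(p,o["wrist_force"],o["wrist_torque"]);print((proj("scene",p)[0]-[20,60])*3.5, (proj("scene",p+[0,0,.033])[0]-[20,60])*3.5)
cv2.imwrite("pics/s5.png",cv2.resize(im[60:230,20:230],None,fx=3.5,fy=3.5,interpolation=cv2.INTER_CUBIC))
```

```text
[ 0.58113281 -0.2480132   0.15561231] [0.04317668 0.03485265 0.24772612] [-0.03835931  0.06091361  0.00332285]
[388.22896091 418.92540432] [374.98120831 367.18557755]
```

View pics/s5.png

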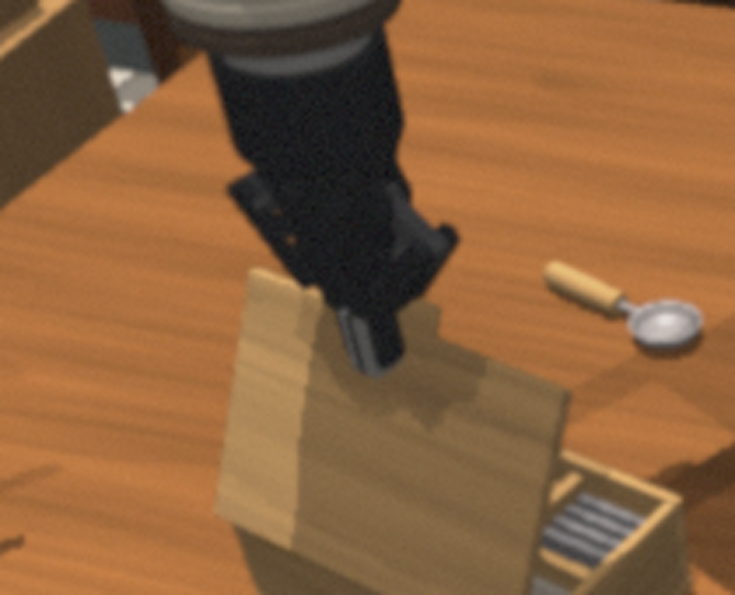

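The picture shows the tip at about (375,367) in the crop, bearing on the outer face under the tab, and the lid has started down. I'll keep following the arc.

Emit:
carry_out([
  [0,[-0.21,0.055,-0.1],[0,0,0]],
  [0,[-0.21,0.055,-0.11],[0,0,0]],
  [0,[-0.2,0.055,-0.12],[0,0,0]],
  [0,[-0.2,0.05,-0.13],[0,0,0]],
  [0,[-0.19,0.05,-0.14],[0,0,0]],
  [0,[-0.19,0.05,-0.15],[0,0,0]],
  [0,[-0.18,0.045,-0.16],[0,0,0]],
  [0,[-0.17,0.045,-0.17],[0,0,0]],
  [0,[-0.16,0.04,-0.18],[0,0,0]],
  [0,[-0.16,0.04,-0.18],[0,0,0]],
  [0,[-0.14,0.035,-0.19],[0,0,0]],
  [0,[-0.14,0.035,-0.2],[0,0,0]],
])

```text
t: 6.3
ee_pos: [0.5275, -0.2342, 0.1097]
orientation: [-3.115, 0.405, -0.0]
wrist_force: [2.1, -0.1, 1.3]
finger_gap: -0.0002
```

Run:
```python
from h import *
from bench import env
im=cams.capture("scene")[:,:,::-1].copy()
o=env.get_obs();p=o["ee_pos"];print(p,o["wrist_force"],o["wrist_torque"])
cv2.imwrite("pics/s6.png",cv2.resize(im[60:260,20:250],None,fx=3,fy=3,interpolation=cv2.INTER_CUBIC))
```

```text
[ 0.52685824 -0.23399225  0.10880404] [ 0.32544777 -2.25529528 -0.58873357] [-0.11007331 -0.19975573 -0.02881732]
```

View pics/s6.png

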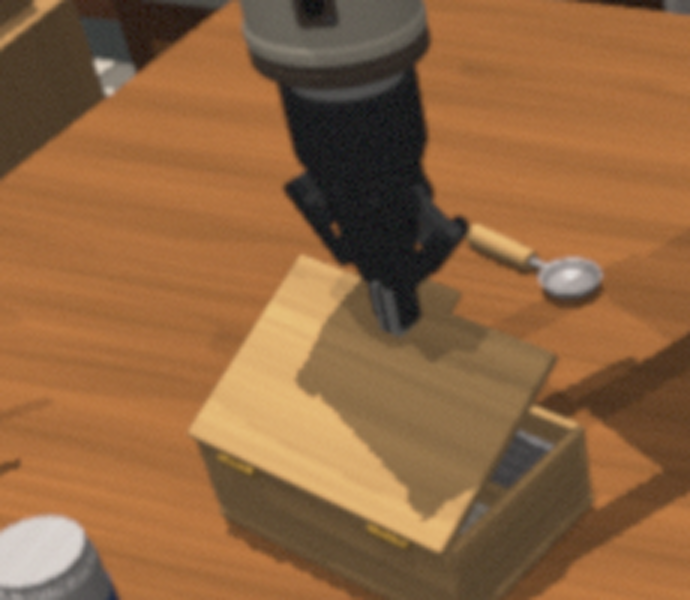

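The tip is still on the outer face at about (395,325) in the crop, and the lid is at roughly 0.5 rad. Next I push mostly downward, slowing toward the end.

Emit:
carry_out([
  [0,[-0.12,0.03,-0.21],[0,0,0]],
  [0,[-0.12,0.03,-0.21],[0,0,0]],
  [0,[-0.1,0.025,-0.22],[0,0,0]],
  [0,[-0.09,0.025,-0.22],[0,0,0]],
  [0,[-0.08,0.02,-0.22],[0,0,0]],
  [0,[-0.07,0.02,-0.22],[0,0,0]],
  [0,[-0.05,0.01,-0.18],[0,0,0]],
  [0,[-0.04,0.01,-0.14],[0,0,0]],
  [0,[-0.03,0,-0.1],[0,0,0]],
  [0,[-0.02,0,-0.1],[0,0,0]],
  [0,[0,0,0],[0,0,0]],
])

```text
t: 7.45
ee_pos: [0.5097, -0.23, 0.0643]
orientation: [-3.115, 0.405, 0.001]
wrist_force: [-0.3, -0.4, 0.2]
finger_gap: 0.0002
```

Run:
```python
from h import *
from bench import env
im=cams.capture("scene")[:,:,::-1].copy()
o=env.get_obs();p=o["ee_pos"];print(p,o["wrist_force"],o["wrist_torque"])
cv2.imwrite("pics/s7.png",cv2.resize(im[60:260,20:250],None,fx=3,fy=3,interpolation=cv2.INTER_CUBIC))
```

```text
[ 0.50972319 -0.230055    0.06442726] [ 0.38323932 -0.22882233 -0.20239847] [-0.00427591  0.00717394 -0.00803866]
```

View pics/s7.png

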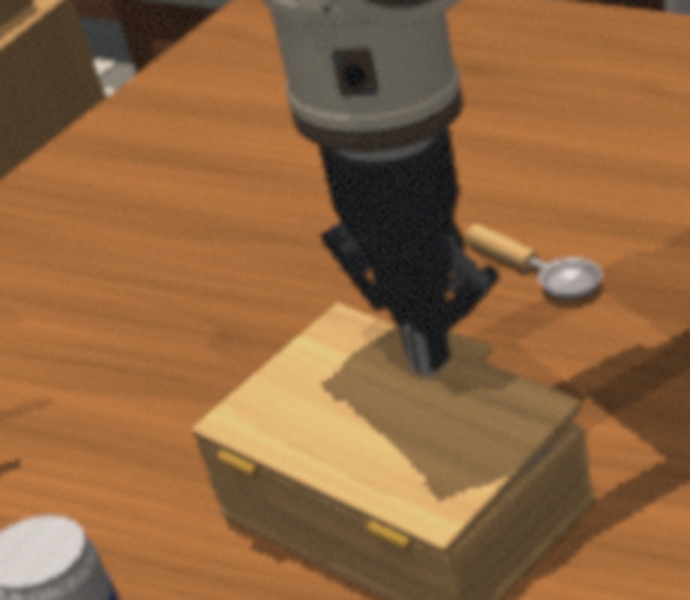

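The lid is about 0.1 rad open; a thin gap shows at the right side, around (580,425). I'll finish it slowly.

Emit:
carry_out([
  [0,[-0.02,0,-0.08],[0,0,0]],
  [0,[-0.01,0,-0.08],[0,0,0]],
  [0,[-0.01,0,-0.08],[0,0,0]],
  [0,[-0.01,0,-0.08],[0,0,0]],
  [0,[0,0,-0.04],[0,0,0]],
])

```text
t: 8.0
ee_pos: [0.5085, -0.23, 0.0553]
orientation: [-3.115, 0.405, 0.0]
wrist_force: [0.1, 0.2, 1.7]
finger_gap: -0.0002
```

Emit:
carry_out([
  [0,[0,0,-0.04],[0,0,0]],
  [0,[0,0,-0.04],[0,0,0]],
  [0,[0,0,0],[0,0,0]],
])

```text
t: 8.3
ee_pos: [0.5085, -0.23, 0.0534]
orientation: [-3.115, 0.405, 0.0]
wrist_force: [0.4, -0.3, -0.1]
finger_gap: 0.0002
```

Emit:
carry_out([
  [0,[0,0,-0.04],[0,0,0]],
  [0,[0,0,-0.04],[0,0,0]],
  [0,[0,0,0],[0,0,0]],
])

```text
t: 8.6
ee_pos: [0.5086, -0.2301, 0.0521]
orientation: [3.115, -0.405, 0.0]
wrist_force: [-3.9, 0.7, 9.7]
finger_gap: -0.0001
```

Run:
```python
from h import *
from bench import env
im=cams.capture("scene")[:,:,::-1].copy()
o=env.get_obs();p=o["ee_pos"];print(p,o["wrist_force"],o["wrist_torque"])
cv2.imwrite("pics/s8.png",cv2.resize(im[150:260,70:250],None,fx=4,fy=4,interpolation=cv2.INTER_CUBIC))
```

```text
[ 0.50862072 -0.23011765  0.05207967] [-4.43154105  1.50900412  8.60032687] [ 0.27834804  0.75506053 -0.05538716]
```

View pics/s8.png

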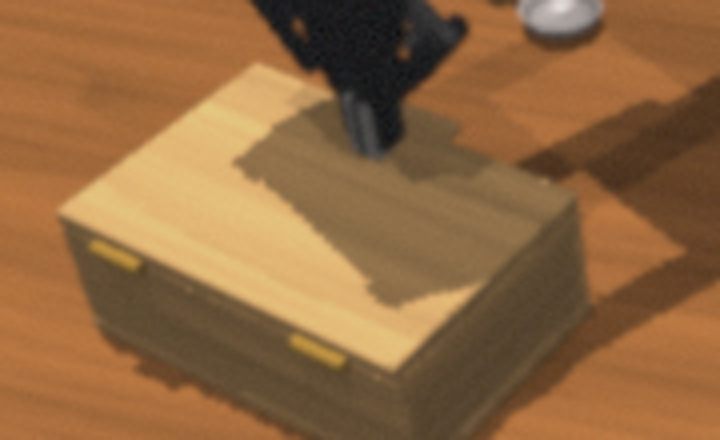

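The gap is gone and a steady force of about 9 N remains with the arm still, so the lid is on its stop. I'll press slightly more to confirm, then lift away.

Emit:
carry_out([
  [0,[0,0,-0.04],[0,0,0]],
  [0,[0,0,0],[0,0,0]],
  [0,[0,0,0],[0,0,0]],
])

```text
t: 8.95
ee_pos: [0.5087, -0.2302, 0.0519]
orientation: [3.115, -0.405, 0.001]
wrist_force: [-8.9, 4.9, 20.2]
finger_gap: 0.0003
```

Emit:
carry_out([
  [0,[0,0,0.1],[0,0,0]],
  [0,[0,0,0.3],[0,0,0]],
  [0,[0,0,0.8],[0,0,0]],
  [0,[0,0,1],[0,0,0]],
  [0,[0,0,1],[0,0,0]],
  [0,[0,0,1],[0,0,0]],
  [0,[0,0,1],[0,0,0]],
  [0,[-0.5,-0.9,1],[0,0,0]],
  [0,[-0.5,-0.9,0.5],[0,0,0]],
  [0,[-0.5,-0.9,0],[0,0,0]],
  [0,[-0.5,-0.9,0],[0,0,0]],
  [0,[-0.5,-0.9,0],[0,0,0]],
  [0,[-0.5,-0.9,0],[0,0,0]],
  [0,[-0.5,-0.9,0],[0,0,0]],
  [0,[-0.5,-0.9,0],[0,0,0]],
  [0,[-0.5,-0.9,0],[0,0,0]],
  [0,[-0.5,-0.9,0],[0,0,0]],
  [0,[0,0,0],[0,0,0]],
  [0,[0,0,0],[0,0,0]],
])

```text
t: 10.85
ee_pos: [0.3834, -0.4552, 0.218]
orientation: [-3.115, 0.407, 0.0]
wrist_force: [0.1, -0.3, 0.1]
finger_gap: 0.0002
```

Run:
```python
from h import *
from ov import ov
from bench import env
for n in("scene","top"):
    im=cams.capture(n)[:,:,::-1].copy();cv2.imwrite(f"pics/{n}9.png",im)
o=env.get_obs();print(o["t"],o["ee_pos"],o["wrist_force"])
q=[0.5531,-0.2403,-0.2591,0.0056,0.]
ov(q,"pics/scene9.png","pics/os9.png","scene",(70,160,230,275),4)
```

```text
10.95 [ 0.38392282 -0.45447724  0.21823922] [ 0.1582484  -0.30211654 -0.08576421]
```

View pics/os9.png

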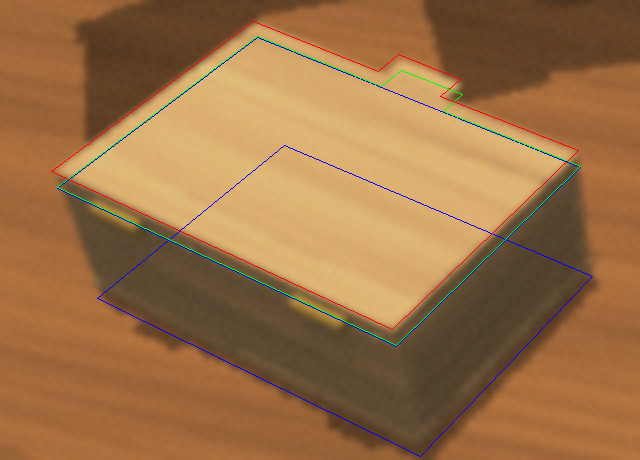

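View pics/scene9.png

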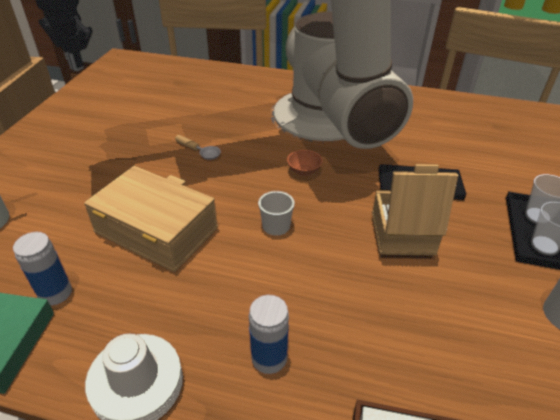

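View pics/top9.png

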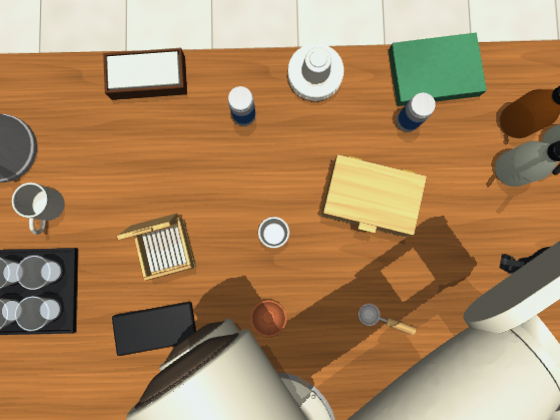

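The lid lies flat and matches the closed-lid outline. The cup is still at (273,232) in the top view and the sweetener box is open as before. The arm is clear, with about zero wrist force.

Run:
```python
import cv2
for n,b in(("top",(180,280,110,300)),("scene",(150,270,250,470))):
    a=cv2.imread(f"pics/{n}0.png");c=cv2.imread(f"pics/{n}9.png");d=cv2.absdiff(a,c)[b[0]:b[1],b[2]:b[3]]
    print(n,d.mean(),(d.max(2)>60).sum())
from bench import ticket
print(ticket.job_done())
```

```text
top 1.589859649122807 49
scene 7.394406565656566 2350
the job is handed in; nothing more can be done
None
```

The tea chest lid is closed, and I handed the job in with the arm clear at about 11 s of the 34 s allowed. I lowered it by pushing the outer face below the tab with shut fingers along the hinge arc, slowing to about 1–2 cm/s at the end. I then pressed lightly to 20 N against the stop and backed off.

**Checks that agreed:**
- The lid stopped at the expected height, and force stayed on the fingers with the arm still. The last picture matches the closed-lid outline to within a few pixels.
- In the last pictures the cup stands at the same pixels as at the start, and the sweetener box is still open. The arm was clear, with about zero wrist force.

**Checks that disagreed:**
- **Fingertip height:** the pictures put the fingertip about 33 mm above the reported tool height throughout. I planned the moves with that offset, and the height at which the lid stopped fits it.
- **Chest position:** the fitted chest outline was off by up to about 3.5 pixels in places.
- **Before and after pictures:** around the cup and sweetener box, the top view hardly changed (49 pixels). The scene view changed in 2,350 pixels. I put that down to the arm and its shadow moving, but I did not look into it further before handing in.

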